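# Third hand: hold a new plaque against the sprung gauge fence

## Robot

A 6-joint arm with a two-finger parallel gripper is mounted at the origin on the work surface. World frame = base frame: x ahead of the robot, y to its left, z up, the work surface at z = 0. Lengths are in m, angles in rad, forces in N, time in s.
With the tool pointing down it reaches from about 0.3 to 0.825 m from the base axis. Payload 5.4 kg.
Tool frame: the origin (TCP) lies at the very end of the fingers, on their centre line; the grasp point (between the pads) lies manip.pinch_z behind it (manip.pinch_z is the distance from the TCP to the grasp point, in m); x points along the fingers, y is the direction in which the jaws open and shut, and the axes are right-handed (so a half turn about x gives the same grasp; the last joint's range is limited). The gripper opens to 92 mm and grips with 3 to 60 N. Pads are 20 mm wide; open, the fingers measure 128 mm over their backs; the gripper's body (75 mm by 189 mm) begins 69 mm behind the grasp point.
Start: joints at [-1.41, 0.158, 1.597, -0, 1.386, -0.21], TCP at [0.208, -0.536, 0.215] pointing down, gripper open.
Joint ranges: [-2.91, 2.91], [-0.94, 2.29], [0.18, 2.7], [-1.29, 4.43], [0.17, 2.64], [-3, 3]. Speed limits (rad/s): [2.57, 2.57, 3.14, 3.14, 3.14, 3.14].

## Interface

Orientations are given as a 3x3 rotation matrix whose columns are the frame's x, y, z axes.
In Python, from rig import manip, imaging, workorder gives the robot as it stands. The module is installed in compiled form; this text tells all that it offers.
- The arm moves only by the shell command python3 -m crank 'ROWS'. ROWS is JSON, a list that holds one entry, the list of rows, each a list of 7 numbers: the shift along the tool's x, y, z scaled (see below), then the turn, a rotation vector about the tool's x, y, z scaled (see below), then the closure, from -1 (fully open) to 1 (shut). In form: [[[x, y, z, wx, wy, wz, gripper], ...]]. A call has 1 to 12 rows; each row is the pose to reach, as a shift and turn from the pose commanded when the call began, along the tool's axes at that moment; what a row does not reach only later rows make up. The controller multiplies each number of a shift by 30 cm and each number of a turn by 30 degrees. A row lasts 1/12 s, in which the tool goes at most 41.7 mm and 7.16 degrees, less where a joint would pass 70% of its speed; a pose out of reach is approached as far as the arm can. A call with a number of a shift or a turn outside -1 to 1 is refused whole. A call with a gripper value outside its range is refused whole. The fingers move at their own pace and stop on an object; the grip force is fixed at half the most. Time passes only in rows, so rows that repeat a pose let the fingers close. It gives the time, the measured TCP pose, the force and the opening at its end, in the units of the state.
- manip.get_state(): the state, without advancing time (a new reading comes with each control period).
- imaging.snapshot(name): name is "side" or "top" or "wrist"; returns a dict with "pixels" (480x640x3 uint8, red, green, blue), "fx", "fy", "cx", "cy" (pixels), "eye" and "orientation" of the camera in the world. Camera axes: x right, y up, looking along -z (the intrinsics and any distortion apply to the point x, -y, -z); pixel columns grow to the right and rows downward; lengths in m; the calibration is good to about 2 mm. A picture is of the moment at which its call begins. There is no depth.
- workorder.job_done(): hands the job in, once; it reports no verdict.
The state is a dict: "t": time; "q": joint angles; "dq": joint speeds; "joint_torque": joint torques, N m; "position": TCP position; "tcp_rot": TCP orientation; "ft_force": force on the tool from outside, world axes, zero at the start; "wrist_torque": the same for the moment, N m; "width": opening from 0.0 (shut) to 1.0 (fully open).
Only numpy, scipy, OpenCV 4.12 (cv2) and the standard library are available. Lean on these libraries where they do the work, as an engineer would, in place of code of your own. Each camera call takes 0.05 s, during which the arm holds its last target. There are 200 camera calls.

## Task

Pinch the new pale wooden plaque off the bench (not the dark old one), lay it flat and lengthwise in the white lane of the dark steel jig, and press its end squarely against the blue sprung fence until its black pointers stand in the green zone; never push them into the red. Finish while still holding it there, gripped and pressing steadily with the pointers in the green, so that I can pin it. Leave the other things on the bench where they are.

Things in the scene. Friction and masses are not known exactly. Their poses are not given: they have to be found in the camera images.
- new_plaque_center (a point): Centre (half-way up) of the new pale oak plaque, a loose flat rectangle 90 mm long (its x), 44 mm wide (its y), 8 mm thick (its z), about 35 g, with a low rosette on top (under 2 mm high). It starts lying on the bench, rosette up; either end may face the fence.
- old_plaque_center (a point): Centre of the dark brown old plaque, same shape and size, lying near the new one; to be left alone. The two may have swapped places.
- jig: The jig, fixed to the bench; origin on the bench under the jig's lane, z up, +x the direction of pressing (towards the fence). Its dark steel bed is 15 mm high, from x = -95 to +175 mm and y = -75 to +75 mm. A flat painted white lane, 44 mm wide (as wide as the plaque) with a black centre line, runs along x at y = 0, from x = -95 mm up to beyond the fence's face. A block with two barrels stands behind the fence (x = 115 to 175 mm, 49 mm above the bench at most).
- fence (a joint): Travel of the blue fence along the jig's +x, 0 (rest) to 0.040 m (end stop). A spring pushes it back towards 0: 1 N to start it, then 0.5 N per mm. A thin black pointer sticks out at each end of the fence, level with the middle of its thickness, and moves with it over a scale on the bed (the same on both sides): white 0 to 15 mm, green 15 to 25 mm (8.5 to 13.5 N), yellow 25 to 32 mm, red 32 to 40 mm. It springs back if the plaque is let go.
- fence_face (a point): Centre of the fence's front face (the face looking to the jig's -x); it moves with the fence. At rest it lies at x = 50 mm, y = 0, z = 30 mm in the jig's frame. The fence is a blue upright bar 92 mm wide (y), 12 mm thick (x), from 2 to 28 mm above the bed. With the plaque's end on the fence, the plaque's centre is 45 mm behind this face.
- wax_jar: Small jar, 56 mm across, 60 mm high; origin under its centre. Leave alone.
- amber_bottle: Amber bottle, 60 mm across, 140 mm high; origin under its centre. Leave alone.
- brush: Brush lying on the bench along its x. Leave alone.
- screwdriver: Screwdriver lying on the bench along its x. Leave alone.
- sanding_block: Blue sanding block 100 x 60 x 30 mm; origin under its centre. Leave alone.
- pin_bowl: White bowl 80 mm across, 35 mm high; origin under its centre. Leave alone.

How it is judged:
By the outcome, as a careful person would: the job done as asked, in the order asked, and still so for the second after the job is handed in, while the arm keeps its last pose, push and grip.
It also fails if it takes over 40 s, if anything falls off the work surface, if the arm or the gripper's body presses on something with over 40 N, if the wrist force passes 120 N, or if a joint passes its speed limit or range.

## Working session

There is one attempt and no reset: what is moved stays moved. The work goes in short steps, Python scripts to look and compute and a shell command to move; the robot and the scene stay as the last step left them, time stands still between calls to the robot, and variables do not carry over. Pictures are saved under pics/ and viewed, about 8 in all and at most 12, crops included, and the job is handed in when it is done.

```bash
mkdir -p pics
cat > h.py <<'E'
import numpy as np, cv2
from rig import manip, imaging
def snap(n, f):
    s=imaging.snapshot(n); cv2.imwrite(f'pics/{f}.png', s['pixels'][:,:,::-1]); 
    np.savez(f'pics/{f}.npz', **{k:np.array(v) for k,v in s.items()}); return s
def load(f): return dict(np.load(f'pics/{f}.npz'))
def ray(s,u,v):
    d=np.array([(u-s['cx'])/s['fx'],-(v-s['cy'])/s['fy'],-1.0]); R=np.array(s['orientation']); return np.array(s['eye']),R@d
def onz(s,u,v,z):
    e,d=ray(s,u,v); return e+d*(z-e[2])/d[2]
def proj(s,p):
    c=np.array(s['orientation']).T@(np.array(p)-s['eye']); return np.array([s['cx']+s['fx']*c[0]/-c[2], s['cy']-s['fy']*c[1]/-c[2]])
E
python3 - <<'E'
from h import *
for n in ('top','side'):
    s=snap(n,n+'0'); print(n,{k:(np.round(v,4).tolist() if k!='pixels' else 0) for k,v in s.items()})
print(manip.get_state(), manip.pinch_z)
E
```

```text
top {'pixels': 0, 'fx': 611.1043, 'fy': 611.1043, 'cx': 311.1258, 'cy': 238.599, 'eye': [0.3475, -0.0026, 1.5051], 'orientation': [[-0.0224, 0.985, -0.1711], [-0.9997, -0.0216, 0.0065], [0.0027, 0.1712, 0.9852]]}
side {'pixels': 0, 'fx': 591.1072, 'fy': 591.1072, 'cx': 321.1189, 'cy': 240.4231, 'eye': [0.0239, 1.0288, 0.7824], 'orientation': [[-0.8838, 0.2381, -0.4027], [-0.4675, -0.4846, 0.7394], [-0.0191, 0.8417, 0.5396]]}
{'t': 0.1, 'q': array([-1.41007199e+00,  1.58983353e-01,  1.59813083e+00, -3.46652697e-05,
        1.38617354e+00, -2.10078313e-01]), 'dq': array([-0.00048719, -0.00203207, -0.00252959, -0.00061435, -0.00014861,
        0.00044164]), 'joint_torque': array([-4.57501274e-04, -3.86505353e+01, -3.22960997e+01,  7.02851708e-02,
        3.39341769e-02, -4.33225500e-05]), 'position': array([ 0.2082469 , -0.53535065,  0.21370659]), 'tcp_rot': array([[-3.04904276e-04,  3.62369357e-01, -9.32034525e-01],
       [ 1.66776838e-03, -9.32033088e-01, -3.62369343e-01],
       [-9.99998563e-01, -1.66490567e-03, -3.20167281e-04]]), 'ft_force': array([-0.19614717, -0.69273986, -0.10055185]), 'wrist_torque': array([ 0.01325049, -0.03337978,  0.07191571]), 'width': 1.000794099443069} 0.0187
```

View pics/top0.png

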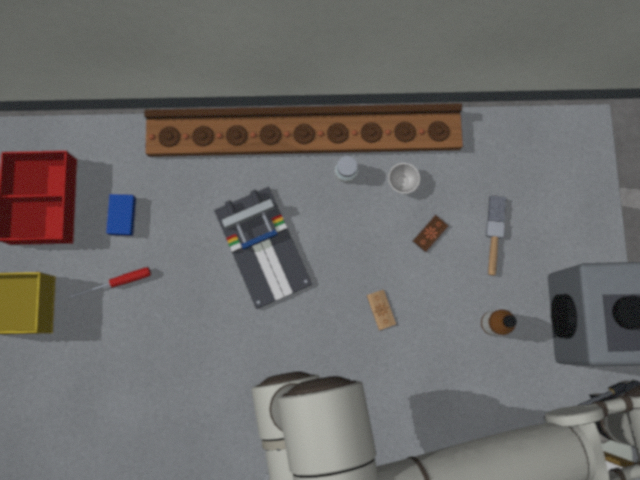

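View pics/side0.png

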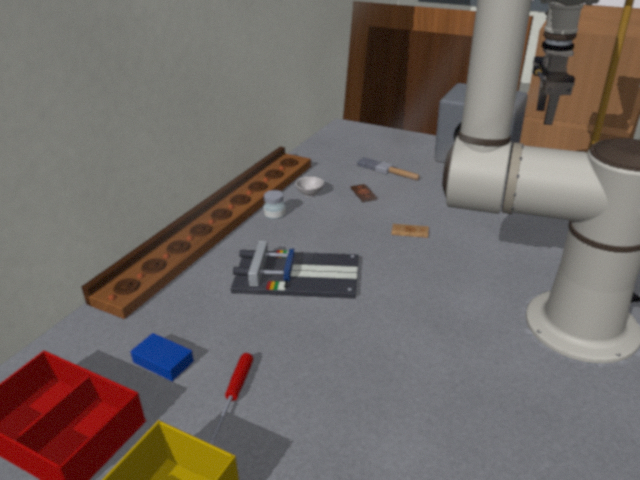

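The top view shows the pale plaque at about (382,310), the dark one at (431,233), and the jig at about (263,247) with its blue fence near (259,240) and lane mouth near (275,295). The side view agrees: plaque at (410,231), jig at (297,272). That's 2 pictures so far.

Run:
```python
from h import *
s=load('top0'); im=s['pixels']; hsv=cv2.cvtColor(im,cv2.COLOR_RGB2HSV)
def comp(mask,u,v,r):
    m=np.zeros_like(mask); m[v-r:v+r,u-r:u+r]=mask[v-r:v+r,u-r:u+r]
    n,l,st,c=cv2.connectedComponentsWithStats(m); k=1+np.argmax(st[1:,4]); return (l==k).astype(np.uint8),st[k],c[k]
def rect(m,z):
    c=max(cv2.findContours(m,0,1)[0],key=cv2.contourArea)[:,0,:]
    P=np.array([onz(s,u,v,z)[:2] for u,v in c],np.float32); r=cv2.minAreaRect(P*1000); return r,cv2.boxPoints(r)
print('hsv plaque',hsv[310,376],hsv[295,375],'fence',hsv[240,260],'lane',hsv[270,266],'bed',hsv[260,245])
m,st,c=comp(cv2.inRange(hsv,(5,60,120),(25,255,255)),382,310,30); print('plaque',st,c,onz(s,*c,.008),rect(m,.008))
m,st,c=comp(cv2.inRange(hsv,(100,120,60),(125,255,255)),259,240,25); print('fence',st,c,rect(m,.043))
m,st,c=comp(cv2.inRange(hsv,(0,0,150),(180,60,255)),272,270,32); print('lane',st,c,rect(m,.015))
m,st,c=comp(cv2.inRange(im,(0,0,0),(85,85,85)),263,248,65); print('bed',st,c,rect(m,.015))
```

```text
hsv plaque [ 15 114 134] [ 15 102 143] fence [108 167  93] lane [ 90   3 185] bed [111  24  73]
plaque [367 290  29  40 651] [380.89093702 309.57757296] [ 0.42823056 -0.17867928  0.008     ] (((428.8369140625, -178.69711303710938), (89.20577239990234, 43.73980712890625), 17.941457748413086), array([[ 379.66608, -171.6304 ],
       [ 393.1399 , -213.24323],
       [ 478.00775, -185.76382],
       [ 464.53394, -144.151  ]], dtype=float32))
fence [242 230  35  19 185] [258.97297297 238.81621622] (((603.6390991210938, 114.60367584228516), (14.6132173538208, 87.6707992553711), 22.366992950439453), array([[580.2012  , 152.3607  ],
       [613.56323 ,  71.285774],
       [627.077   ,  76.84665 ],
       [593.71497 , 157.92157 ]], dtype=float32))
lane [255 242  37  57 964] [272.70746888 270.94087137] (((530.7283935546875, 84.27915954589844), (139.9165802001953, 43.68207931518555), 22.445446014404297), array([[457.7309  ,  77.75527 ],
       [474.40887 ,  37.382393],
       [603.7259  ,  90.80305 ],
       [587.0479  , 131.17593 ]], dtype=float32))
bed [ 267  229   45   64 1233] [290.2838605  259.82887267] (((554.0410766601562, 39.59632873535156), (155.3837890625, 55.39247131347656), 25.189485549926758), array([[471.94937 ,  31.592102],
       [495.52518 , -18.532835],
       [636.1328  ,  47.600555],
       [612.557   ,  97.725494]], dtype=float32))
```

```bash
cat >> h.py <<'E'
def goal(x,y,z,yaw):
    "yaw: direction (deg) of pressing / plaque length; tool x down, tool z = -(pressing dir)"
    st=manip.get_state(); R=st['tcp_rot']; a=np.radians(yaw); c,s=np.cos(a),np.sin(a)
    G=np.array([[0,s,-c],[0,-c,-s],[-1,0,0]])
    w=cv2.Rodrigues(R.T@G)[0].ravel(); d=R.T@(np.array([x,y,z])-st['position'])
    print('t',round(st['t'],2),'pos',st['position'].round(4),'F',st['ft_force'].round(1),'w',round(st['width'],3),'shift',(d/.3).round(4),'turn',(np.degrees(w)/30).round(4))
E
python3 -m crank '[[[0,-0.74,-0.98,0.11,0,0,-1],[0,-0.74,-0.98,0.11,0,0,-1],[0,-0.74,-0.98,0.11,0,0,-1],[0,-0.74,-0.98,0.11,0,0,-1],[0,-0.74,-0.98,0.11,0,0,-1],[0,-0.74,-0.98,0.11,0,0,-1],[0,-0.74,-0.98,0.11,0,0,-1],[0,-0.74,-0.98,0.11,0,0,-1],[0,-0.74,-0.98,0.11,0,0,-1],[0,-0.74,-0.98,0.11,0,0,-1],[0,-0.74,-0.98,0.11,0,0,-1],[0,-0.74,-0.98,0.11,0,0,-1]]]'
python3 -c "
from h import *
goal(.4288,-.1787,.12,17.9)"
```

```text
t: 1.1
position: [0.4016, -0.2228, 0.2143]
tcp_rot: [[-0.001, 0.308, -0.951], [-0.0, -0.951, -0.308], [-1.0, -0.0, 0.001]]
ft_force: [0.5, -0.3, 0.3]
width: 1.002
t 1.1 pos [ 0.4016 -0.2228  0.2143] F [ 0.5 -0.3  0.3] w 1.002 shift [ 0.3144 -0.1117 -0.1318] turn [0.002  0.0013 0.0001]
```

```bash
python3 -m crank '[[[0.31,-0.11,-0.13,0,0,0,-1],[0.31,-0.11,-0.13,0,0,0,-1],[0.31,-0.11,-0.13,0,0,0,-1],[0.31,-0.11,-0.13,0,0,0,-1],[0.31,-0.11,-0.13,0,0,0,-1],[0.31,-0.11,-0.13,0,0,0,-1]]]'
python3 -c "
from h import *
s=snap('wrist','w1'); print({k:(np.round(v,4).tolist() if k!='pixels' else 0) for k,v in s.items()})
goal(.4288,-.1787,.0015,17.9)
print([proj(s,p).round() for p in [(.4288,-.1787,.008),(.384,-.193,.008),(.472,-.165,.008)]])"
```

```text
t: 1.6
position: [0.4293, -0.1812, 0.1232]
tcp_rot: [[0.002, 0.306, -0.952], [-0.002, -0.952, -0.306], [-1.0, 0.002, -0.001]]
ft_force: [0.7, -0.2, 0.3]
width: 0.999
{'pixels': 0, 'fx': 351.5708, 'fy': 351.5708, 'cx': 321.1143, 'cy': 238.0346, 'eye': [0.5031, -0.1565, 0.292], 'orientation': [[0.3061, 0.9156, 0.2608], [-0.952, 0.2935, 0.087], [0.0031, -0.2749, 0.9615]]}
t 1.65 pos [ 0.4296 -0.1814  0.1237] F [-0.   0.5  0.5] w 0.995 shift [ 0.4074 -0.0106  0.0007] turn [-0.0019 -0.0035 -0.0064]
[array([318., 234.]), array([318., 286.]), array([318., 179.])]
```

View pics/w1.png

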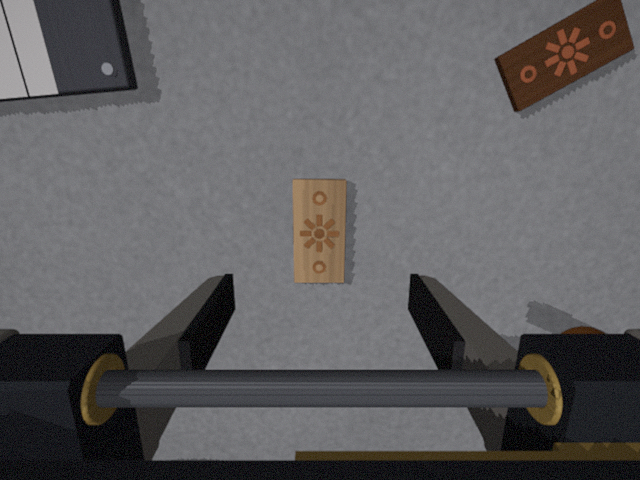

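The wrist view shows the pale plaque centred at (319,232), within 2 px of the position predicted from the top view, and aligned with the fingers. The dark plaque is well clear at (567,52). That's 3 pictures. Next I descend.

```bash
python3 -m crank '[[[0.1,-0.01,0,0,0,0,-1],[0.2,-0.01,0,0,0,0,-1],[0.3,-0.01,0,0,0,0,-1],[0.36,-0.01,0,0,0,0,-1],[0.395,-0.01,0,0,0,0,-1],[0.395,-0.01,0,0,0,0,-1],[0.395,-0.01,0,0,0,0,-1]]]'
python3 -c "
from h import *
goal(.4288,-.1787,.002,17.9)"
```

```text
t: 2.23
position: [0.4288, -0.1775, 0.0044]
tcp_rot: [[0.002, 0.307, -0.952], [-0.001, -0.952, -0.307], [-1.0, 0.002, -0.001]]
ft_force: [0.2, -0.0, 0.4]
width: 0.997
t 2.23 pos [ 0.4288 -0.1775  0.0044] F [ 0.2 -0.   0.4] w 0.997 shift [0.0081 0.0039 0.0013] turn [ 0.0001 -0.0022 -0.0033]
```

```bash
python3 -m crank '[[[0.008,0,0,0,0,0,-1],[0.008,0,0,0,0,0,-1],[0.008,0,0,0,0,0,1],[0.008,0,0,0,0,0,1],[0.008,0,0,0,0,0,1],[0.008,0,0,0,0,0,1],[0.008,0,0,0,0,0,1],[0.008,0,0,0,0,0,1],[0.008,0,0,0,0,0,1],[0.008,0,0,0,0,0,1],[0.008,0,0,0,0,0,1],[0.008,0,0,0,0,0,1]]]'
python3 -c "
from h import *
goal(.4288,-.1787,.1,22.4)"
```

```text
t: 3.23
position: [0.4279, -0.1762, 0.0007]
tcp_rot: [[0.0, 0.308, -0.951], [-0.0, -0.951, -0.308], [-1.0, 0.0, 0.0]]
ft_force: [0.7, -0.0, -0.3]
width: 0.473
t 3.23 pos [ 0.4279 -0.1762  0.0007] F [ 0.7 -0.  -0.3] w 0.473 shift [-3.31e-01  8.80e-03 -2.00e-04] turn [-1.484e-01  0.000e+00 -1.000e-04]
```

Opening is 43.5 mm, so the plaque is held. Next: lift, turn to the jig's heading, and carry it over.

```bash
python3 -m crank '[[[-0.1,0,0,0,0,0,1],[-0.2,0,0,0,0,0,1],[-0.3,0,0,-0.08,0,0,1],[-0.3,0,0,-0.15,0,0,1],[-0.3,0,0,-0.15,0,0,1],[-0.3,0,0,-0.15,0,0,1]]]'
python3 -c "
from h import *
goal(.53,.084,.08,22.4)"
```

```text
t: 3.73
position: [0.4275, -0.1759, 0.0903]
tcp_rot: [[-0.001, 0.381, -0.925], [0.0, -0.925, -0.381], [-1.0, -0.001, 0.0]]
ft_force: [-1.2, -1.2, -0.7]
width: 0.472
t 3.73 pos [ 0.4275 -0.1759  0.0903] F [-1.2 -1.2 -0.7] w 0.472 shift [ 0.0346 -0.6709 -0.6458] turn [-0.0004  0.0008  0.0013]
```

```bash
python3 -m crank '[[[0,-0.1,-0.1,0,0,0,1],[0,-0.2,-0.19,0,0,0,1],[0,-0.3,-0.29,0,0,0,1],[0,-0.4,-0.38,0,0,0,1],[0,-0.5,-0.48,0,0,0,1],[0,-0.6,-0.58,0,0,0,1],[0.03,-0.67,-0.645,0,0,0,1],[0.03,-0.67,-0.645,0,0,0,1],[0.03,-0.67,-0.645,0,0,0,1],[0.03,-0.67,-0.645,0,0,0,1]]]'
python3 -c "
from h import *
s=snap('wrist','w2'); print({k:(np.round(v,4).tolist() if k!='pixels' else 0) for k,v in s.items()})
goal(.53,.084,.08,22.4)"
```

```text
t: 4.57
position: [0.5288, 0.0831, 0.0803]
tcp_rot: [[-0.003, 0.382, -0.924], [-0.0, -0.924, -0.382], [-1.0, -0.001, 0.003]]
ft_force: [-1.5, -0.5, 0.6]
width: 0.474
{'pixels': 0, 'fx': 351.5708, 'fy': 351.5708, 'cx': 321.1143, 'cy': 238.0346, 'eye': [0.6012, 0.1133, 0.2488], 'orientation': [[0.3812, 0.8878, 0.2578], [-0.9245, 0.3661, 0.106], [-0.0002, -0.2787, 0.9604]]}
t 4.62 pos [0.5291 0.0825 0.0808] F [0.4 0.3 0. ] w 0.477 shift [ 0.0028 -0.0034 -0.0046] turn [-0.001   0.0037  0.0011]
```

View pics/w2.png

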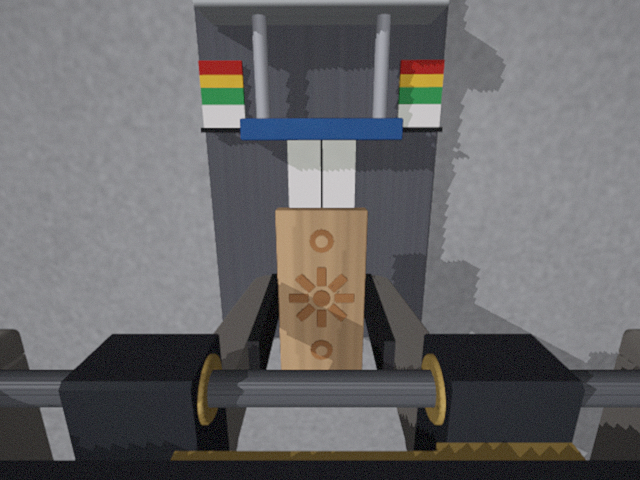

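The wrist view shows the plaque gripped square, with its front edge at row 209 and its centre near column 321. The lane's black line is at about column 321, the fence's front edge is at row 139, and both pointers are at zero (row 130). That's 4 pictures. Next I measure the lane and plaque edges precisely.

Run:
```python
from h import *
s=load('w2'); im=s['pixels']; hsv=cv2.cvtColor(im,cv2.COLOR_RGB2HSV)
def edges(m,rows,z):
    P=[]
    for r in rows:
        c=np.where(m[r]>0)[0]; P.append((onz(s,c.min()-.5,r,z)[:2],onz(s,c.max()+.5,r,z)[:2]))
    P=np.array(P); mid=P.mean(1); w=np.linalg.norm(P[:,0]-P[:,1],axis=1)
    vx,vy,x,y=cv2.fitLine((mid*1000).astype(np.float32),cv2.DIST_L2,0,.01,.01).ravel()
    if vx<0: vx,vy=-vx,-vy
    return np.array([x,y]),np.array([vx,vy]),w*1000
lane=cv2.inRange(hsv,(0,0,140),(180,40,255)); lane[:, :270]=0; lane[:,370:]=0
p,v,w=edges(lane,range(146,204),.015); print('lane',p,np.degrees(np.arctan2(v[1],v[0])),w[[0,-1]])
pl=cv2.inRange(hsv,(8,70,100),(22,255,255)); pl[:, :260]=0; pl[:,380:]=0
z=.088
q,u,w2=edges(pl,range(214,272),z); print('plaque',q,np.degrees(np.arctan2(u[1],u[0])),w2[[0,-1]])
n=np.array([-v[1],v[0]]); st=manip.get_state(); tcp=st['position'][:2]*1000
print('plaque mid off lane (left+)',(q-p)@n,'tcp off lane',(tcp-p)@n)
fr=np.mean([onz(s,c,208.5,z)[:2] for c in (285,321,355)],0)*1000; print('front ahead of tcp',(fr-tcp)@v)
fe=cv2.inRange(hsv,(100,120,60),(125,255,255)); 
for c in (255,321,390):
    r=np.where(fe[100:160,c])[0]+100; print(c,r.min(),r.max(), [(onz(s,c,r.max()+.5,zz)[:2]*1000-tcp)@v for zz in (.017,.043)],(onz(s,c,r.min()-.5,.043)[:2]*1000-tcp)@v)
for zz in(.08,.084): print(zz,edges(pl,range(214,272),zz)[2][[0,-1]])
```

```text
lane [578.5966   104.007065] 22.530226 [43.7533397  44.40844813]
plaque [555.8879  94.7373] 22.446238 [43.41665444 43.55893726]
plaque mid off lane (left+) 0.13904953 tcp off lane -0.8645612777344232
front ahead of tcp 46.02562715259146
255 118 139 [np.float64(76.34346172816707), np.float64(76.57237025948237)] 88.31288154884444
321 118 139 [np.float64(76.25312173333968), np.float64(76.49216537036808)] 88.23350340186623
390 118 139 [np.float64(76.15868370682645), np.float64(76.4083222014689)] 88.15052435713217
0.08 [45.57732024 45.72668389]
0.084 [44.49698734 44.64281057]
```

Plaque is within 0.2 mm and 0.1° of the lane's centre line, with about 30 mm to the fence. Lowering now.

```bash
python3 -m crank '[[[0.07,0,0,0,0,0,1],[0.14,0,0,0,0,0,1],[0.19,0,0,0,0,0,1],[0.205,0,0,0,0,0,1],[0.205,0,0,0,0,0,1],[0.205,0,0,0,0,0,1],[0.205,0,0,0,0,0,1]]]'
python3 -c "
from h import *
goal(.5291,.0825,.0155,22.5)"
```

```text
t: 5.2
position: [0.5311, 0.0829, 0.0215]
tcp_rot: [[0.002, 0.381, -0.925], [-0.0, -0.925, -0.381], [-1.0, 0.001, -0.002]]
ft_force: [-0.3, -0.5, 0.1]
width: 0.475
t 5.2 pos [0.5311 0.0829 0.0215] F [-0.3 -0.5  0.1] w 0.475 shift [ 0.0201 -0.0014  0.0068] turn [-0.0035 -0.004  -0.0021]
```

```bash
python3 -m crank '[[[0.008,0,0,0,0,0,1],[0.016,0,0,0,0,0,1],[0.016,0,0,0,0,0,1],[0.016,0,0,0,0,0,1],[0.016,0,0,0,0,0,1]]]'
python3 -c "
from h import *
goal(.5291,.0825,.0155,22.5)"
```

```text
t: 5.62
position: [0.5304, 0.0834, 0.0157]
tcp_rot: [[0.001, 0.382, -0.924], [-0.0, -0.924, -0.382], [-1.0, 0.0, -0.001]]
ft_force: [0.9, -0.5, 0.5]
width: 0.473
t 5.62 pos [0.5304 0.0834 0.0157] F [ 0.9 -0.5  0.5] w 0.473 shift [0.0007 0.0012 0.0052] turn [-0.0017 -0.0013 -0.0008]
```

```bash
python3 -m crank '[[[0.003,0,0,0,0,0,1],[0.003,0,0,0,0,0,1],[0.003,0,0,0,0,0,1]]]'
python3 -c "
from h import *
snap('wrist','w3')
goal(.5291,.0825,.0155,22.5)"
```

```text
t: 5.87
position: [0.5304, 0.0834, 0.0157]
tcp_rot: [[0.0, 0.382, -0.924], [-0.0, -0.924, -0.382], [-1.0, 0.0, -0.0]]
ft_force: [-3.2, -0.5, 9.2]
width: 0.47
t 5.92 pos [0.5304 0.0835 0.0157] F [-1.8 -0.4  7.9] w 0.472 shift [0.0006 0.0013 0.0053] turn [-0.0012 -0.0004 -0.0006]
```

View pics/w3.png

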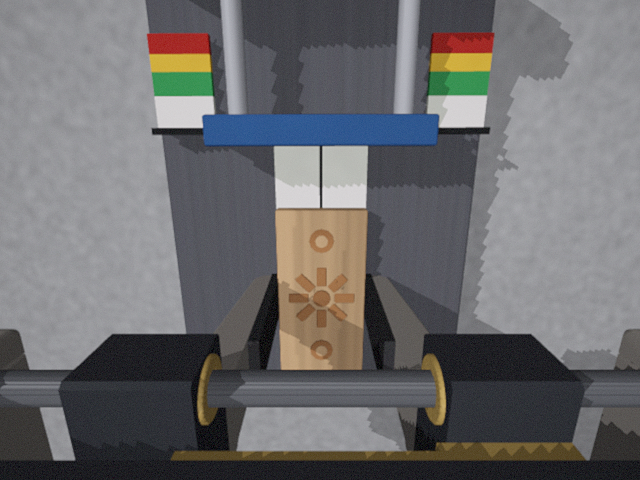

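The wrist view shows the plaque on the lane, flush with both lane edges (columns 276–367 against 275–367), with the fence still at rest (pointers at row 130). Contact is 8 N downward. That's 5 pictures. Next I ease the downforce slightly and slide forward to just short of the fence.

```bash
python3 -m crank '[[[-0.002,0,0,0,0,0,1],[-0.002,0,-0.015,0,0,0,1],[-0.002,0,-0.03,0,0,0,1],[-0.002,0,-0.045,0,0,0,1],[-0.002,0,-0.06,0,0,0,1],[-0.002,0,-0.075,0,0,0,1],[-0.002,0,-0.083,0,0,0,1],[-0.002,0,-0.083,0,0,0,1],[-0.002,0,-0.083,0,0,0,1]]]'
cat > m.py <<'E'
from h import *
import sys
st=manip.get_state(); s=snap('wrist',sys.argv[1]); im=s['pixels']; hsv=cv2.cvtColor(im,cv2.COLOR_RGB2HSV)
v=np.array([np.cos(np.radians(22.5)),np.sin(np.radians(22.5))]); n=np.array([-v[1],v[0]]); O=np.array([578.597,104.007])
tcp=st['position'][:2]*1000
pl=cv2.inRange(hsv,(8,70,100),(22,255,255)); pl[:, :260]=0; pl[:,380:]=0
mid=[]; 
for r in range(216,270):
    c=np.where(pl[r])[0]; mid.append(onz(s,(c.min()+c.max())/2,r,.023)[:2]*1000)
vx,vy,x,y=cv2.fitLine(np.float32(mid),cv2.DIST_L2,0,.01,.01).ravel()
print('plaque yaw',np.degrees(np.arctan(vy/vx)),'off lane',(np.array([x,y])-O)@n)
r=[np.where(pl[:,c])[0].min()-.5 for c in (290,321,350)]; print('front rows',r,[round((onz(s,c,q,.023)[:2]*1000-tcp)@v,1) for c,q in zip((290,321,350),r)])
fe=cv2.inRange(hsv,(100,120,50),(125,255,255))
for c in (230,321,410):
    q=np.where(fe[60:215,c])[0]+60; print('fence',c,q.min(),q.max(),'bottom-front edge ahead of tcp',round((onz(s,c,q.max()+.5,.017)[:2]*1000-tcp)@v,1),'top back',((onz(s,c,q.min()-.5,.043)[:2]*1000-O)@v).round(1))
f=st['ft_force']; print('F along',f[:2]@v,'lat',f[:2]@n,'z',f[2],'tcp along',(tcp-O)@v,'lat',(tcp-O)@n,'z',st['position'][2],'w',st['width'],'t',st['t'])
E
python3 m.py w4
```

```text
t: 6.67
position: [0.5531, 0.0929, 0.0157]
tcp_rot: [[-0.001, 0.382, -0.924], [-0.0, -0.924, -0.382], [-1.0, 0.0, 0.001]]
ft_force: [-2.8, -0.9, 6.5]
width: 0.474
plaque yaw 22.212307 off lane -0.1685707616584863
front rows [np.float64(207.5), np.float64(209.5), np.float64(209.5)] [np.float64(46.5), np.float64(45.6), np.float64(45.5)]
fence 230 173 206 bottom-front edge ahead of tcp 45.9 top back 36.7
fence 321 173 206 bottom-front edge ahead of tcp 45.8 top back 36.7
fence 410 173 206 bottom-front edge ahead of tcp 45.8 top back 36.6
F along -2.9467296881800262 lat 0.2727729548619143 z 6.457422056810791 tcp along -27.86949095720956 lat -0.5321832938113792 z 0.015693603859989476 w 0.4743208966502658 t 6.6667
```

The camera is now ahead of the fence, so the fence's lower image boundary is its top front edge at z = 0.043, not the bottom edge. With that corrected, the face is still at rest and the gap is about 5 mm. I'll fix the script and press partway.

```bash
sed -i "s/^    q=np.where.*/    q=np.where(fe[60:330,c])[0]+60; a=(onz(s,c,q.max()+.5,.043)[:2]*1000-O)@v; print('fence',c,q.min(),q.max(),'face along',a.round(2),'travel',(a-22.5).round(2),'ahead of tcp',(a-(tcp-O)@v).round(1))/" m.py
python3 -m crank '[[[-0.001,0,-0.01,0,0,0,1],[-0.001,0,-0.02,0,0,0,1],[-0.001,0,-0.03,0,0,0,1],[-0.001,0,-0.04,0,0,0,1],[-0.001,0,-0.05,0,0,0,1],[-0.001,0,-0.06,0,0,0,1],[-0.001,0,-0.06,0,0,0,1],[-0.001,0,-0.06,0,0,0,1],[-0.001,0,-0.06,0,0,0,1]]]'
python3 m.py w5
```

```text
t: 7.47
position: [0.5668, 0.0987, 0.0156]
tcp_rot: [[-0.008, 0.383, -0.924], [-0.003, -0.924, -0.383], [-1.0, -0.001, 0.008]]
ft_force: [-12.4, -5.8, 14.8]
width: 0.475Traceback (most recent call last):
  File "m.py", line 9, in <module>
    c=np.where(pl[r])[0]; mid.append(onz(s,(c.min()+c.max())/2,r,.023)[:2]*1000)
                                            ~~~~~^^
    return umr_minimum(a, axis, None, out, keepdims, initial, where)
ValueError: zero-size array to reduction operation minimum which has no identity
```

View pics/w5.png

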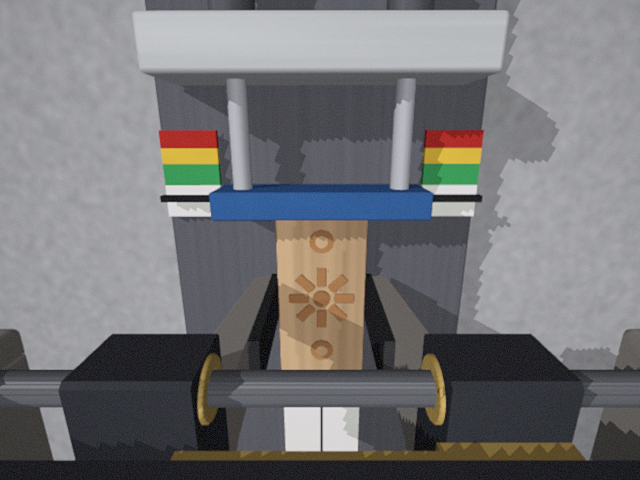

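The wrist view shows the plaque end on the fence, with both pointers level at row 198 in the white (about 9 mm), and green starting at row 185. That's 6 pictures. Downforce rose to 15 N, so I'll ease it off and push further.

```bash
sed -i "s/range(216,270)/range(228,270)/" m.py
python3 -m crank '[[[-0.003,0,0,0,0,0,1],[-0.003,0,-0.006,0,0,0,1],[-0.003,0,-0.012,0,0,0,1],[-0.003,0,-0.018,0,0,0,1],[-0.003,0,-0.024,0,0,0,1],[-0.003,0,-0.03,0,0,0,1],[-0.003,0,-0.033,0,0,0,1],[-0.003,0,-0.033,0,0,0,1],[-0.003,0,-0.033,0,0,0,1]]]'
python3 m.py w6
```

```text
t: 8.27
position: [0.5739, 0.1016, 0.0157]
tcp_rot: [[-0.013, 0.383, -0.924], [-0.004, -0.924, -0.383], [-1.0, -0.001, 0.013]]
ft_force: [-17.3, -8.5, 15.9]
width: 0.471
plaque yaw 22.451797 off lane 0.0013779325182460592
front rows [np.float64(221.5), np.float64(221.5), np.float64(220.5)] [np.float64(40.1), np.float64(40.1), np.float64(40.5)]
fence 230 185 220 face along 40.26 travel 17.76 ahead of tcp 45.5
fence 321 185 220 face along 40.26 travel 17.76 ahead of tcp 45.5
fence 410 185 220 face along 40.27 travel 17.77 ahead of tcp 45.5
F along -19.262988691597972 lat -1.2103819762009458 z 15.902280939125529 tcp along -5.2349174110382775 lat -0.38331769857823916 z 0.015660282331418123 w 0.471304574357968 t 8.2667
```

Fence travel is 17.8 mm, even across its width. The push has pitched the tool about 0.75° nose-down, which raises the downforce, so I'll level the tool, ease the downforce and go to about 20 mm.

```bash
python3 -m crank '[[[-0.001,0,0,0,0.012,0,1],[-0.002,0,0,0,0.025,0,1],[-0.002,0,-0.002,0,0.025,0,1],[-0.002,0,-0.004,0,0.025,0,1],[-0.002,0,-0.004,0,0.025,0,1],[-0.002,0,-0.004,0,0.025,0,1]]]'
python3 m.py w7
```

```text
t: 8.82
position: [0.5748, 0.102, 0.0157]
tcp_rot: [[-0.001, 0.383, -0.924], [0.001, -0.924, -0.383], [-1.0, -0.001, 0.0]]
ft_force: [-16.1, -8.8, 12.9]
width: 0.474
plaque yaw 22.498106 off lane 0.005616172932281002
front rows [np.float64(219.5), np.float64(219.5), np.float64(220.5)] [np.float64(40.8), np.float64(40.8), np.float64(40.3)]
fence 230 185 219 face along 41.12 travel 18.62 ahead of tcp 45.4
fence 321 184 218 face along 41.55 travel 19.05 ahead of tcp 45.8
fence 410 185 219 face along 41.14 travel 18.64 ahead of tcp 45.4
F along -18.215393693360348 lat -1.9951955352384352 z 12.877983018509436 tcp along -4.262791551386533 lat -0.3540118837313016 z 0.01567801773517819 w 0.47432448139552025 t 8.8167
```

```bash
python3 -m crank '[[[-0.002,0,-0.001,0,0,0,1],[-0.003,0,-0.002,0,0,0,1],[-0.003,0,-0.002,0,0,0,1],[-0.003,0,-0.002,0,0,0,1],[-0.003,0,-0.002,0,0,0,1],[-0.003,0,-0.002,0,0,0,1]]]'
python3 m.py w8
python3 -c "
import cv2; im=cv2.imread('pics/w8.png'); cv2.imwrite('pics/w8c.png',cv2.resize(im[90:330,140:500],None,fx=2,fy=2,interpolation=cv2.INTER_CUBIC))"
```

```text
t: 9.37
position: [0.5756, 0.1024, 0.0157]
tcp_rot: [[0.0, 0.383, -0.924], [0.001, -0.924, -0.383], [-1.0, -0.001, -0.001]]
ft_force: [-12.1, -7.8, 4.9]
width: 0.473
plaque yaw 22.370527 off lane 0.04562033293345255
front rows [np.float64(219.5), np.float64(219.5), np.float64(219.5)] [np.float64(40.7), np.float64(40.7), np.float64(40.7)]
fence 230 184 219 face along 41.94 travel 19.44 ahead of tcp 45.3
fence 321 184 218 face along 42.35 travel 19.85 ahead of tcp 45.8
fence 410 184 219 face along 41.92 travel 19.42 ahead of tcp 45.3
F along -14.211638198980157 lat -2.604452928515764 z 4.883559990791447 tcp along -3.399467706891811 lat -0.2982628640053785 z 0.015713106294761026 w 0.47320323843121925 t 9.3667
```

View pics/w8c.png

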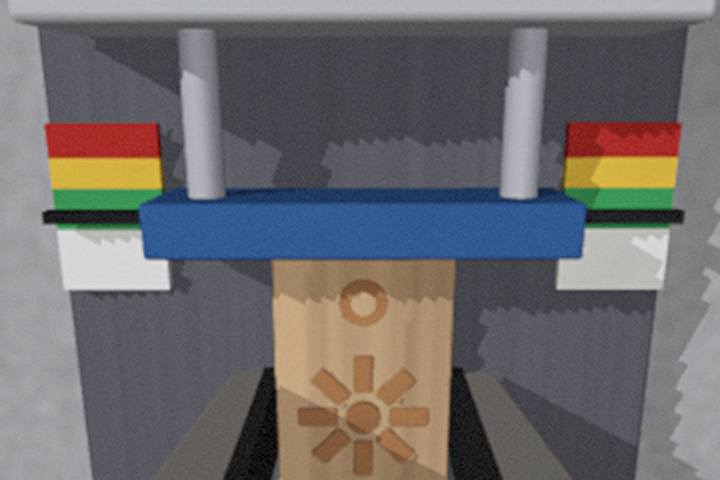

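The crop shows both pointers level inside the green band (rows 189–229) at row 216, and the plaque's end flush on the fence. That's 7 pictures. I'll hold for half a second to check it's steady, then hand in.

```bash
python3 -m crank '[[[0,0,0,0,0,0,1],[0,0,0,0,0,0,1],[0,0,0,0,0,0,1],[0,0,0,0,0,0,1],[0,0,0,0,0,0,1],[0,0,0,0,0,0,1],[0,0,0,0,0,0,1],[0,0,0,0,0,0,1]]]'
python3 m.py w9; python3 -c "
from h import *
snap('side','s9'); s=cv2.imread('pics/s9.png'); cv2.imwrite('pics/s9c.png',cv2.resize(s[200:320,200:420],None,fx=3,fy=3,interpolation=cv2.INTER_CUBIC))"
```

```text
t: 10.08
position: [0.5756, 0.1024, 0.0157]
tcp_rot: [[0.0, 0.383, -0.924], [0.001, -0.924, -0.383], [-1.0, -0.001, -0.001]]
ft_force: [-11.4, -7.0, 5.0]
width: 0.471
plaque yaw 22.349146 off lane 0.051348524815482015
front rows [np.float64(219.5), np.float64(219.5), np.float64(219.5)] [np.float64(40.7), np.float64(40.7), np.float64(40.7)]
fence 230 184 219 face along 41.94 travel 19.44 ahead of tcp 45.3
fence 321 184 218 face along 42.35 travel 19.85 ahead of tcp 45.7
fence 410 184 219 face along 41.92 travel 19.42 ahead of tcp 45.3
F along -13.169659011980098 lat -2.131231252445037 z 4.994485211373548 tcp along -3.389123761486727 lat -0.2944653325911829 z 0.015727537285118665 w 0.4710870745834277 t 10.0833
```

View pics/s9c.png

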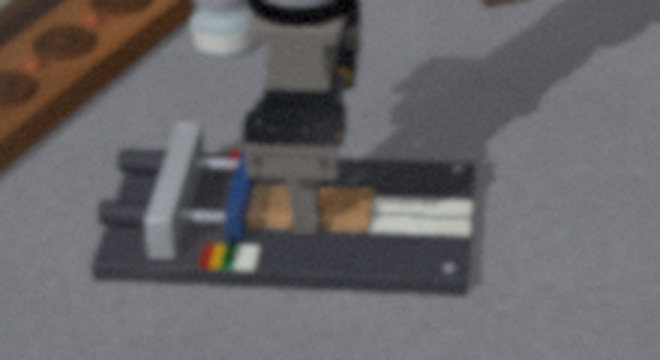

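The side crop shows the plaque flat in the lane with its end on the fence, and the near pointer over the green (about (232,255)). It's holding steady, so I'm handing in.

```bash
python3 -c "
from rig import workorder; workorder.job_done()"
```

```text
the job is handed in; nothing more can be done
```

The new pale plaque is lying flat in the white lane, still gripped, with its end pressed on the blue fence and both pointers in the green. I handed the job in at about 10 s on the robot's clock, well inside the 40 s limit.

**Last checks**
- **Fence travel:** it measured 19.4–19.9 mm, even across the fence's width and unchanged over the last 0.7 s. The pointers look level and inside the green in both the wrist and side views. They never went past green.
- **Alignment:** the plaque is within 0.1 mm of the lane's centre line and 0.2° of its direction.
- **Grip:** the opening reads 43–44 mm, against the plaque's 44 mm width.
- **Force:** the wrist reads about 13 N along the push and 5 N down. The spring alone should give about 11 N at this travel; I put the extra 2 N down to friction on the bed.

**Things that disagreed**
- **Lateral offset at pick-up:** when the jaws closed, the plaque sat about 2.5 mm to the side of where the top camera had placed it. The wrist camera replaced that measurement for the alignment.
- **Fence edge misread:** my first fence reading near contact used the wrong edge and was about 5 mm off. I corrected it before pressing.
- **Tool tilt:** pressing tipped the tool about 0.75° nose-down and raised the downforce to 16 N. I levelled it and eased the downforce off.

I planned the path clear of everything else on the bench, but did not take a final picture of the whole bench.

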